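Unlock the blue medicine box

ROBOT

A 6-joint arm with a two-finger parallel gripper is mounted at the origin on the work surface; the furniture and walls round the work are solid. World frame = base frame: x ahead of the robot, y to its left, z up, the work surface at z = 0. Lengths are in m, angles in degrees, forces in N, time in s.
With the tool pointing down it reaches from about 0.4 to 0.825 m from the base axis. Payload 7 kg.
Tool frame: the origin (TCP) lies between the finger pads, 19 mm behind the fingertips; this is the grasp point; z points along the fingers, y is the line along which they close (so a half turn about z gives the same grasp; the last joint's range is limited). The gripper opens to 88 mm and grips with 3 to 60 N. Pads are 19 mm wide; open, the fingers measure 130 mm over their backs; the gripper's body (78 mm by 193 mm) begins 47 mm behind the grasp point.
Start: joints at [86.637, 20.546, 0.682, 0, -70.136, -16.507], TCP at [0.229, 0.635, 0.245] pointing down, gripper open.
Joint ranges: [-176.03, 176.03], [-82.01, 121.73], [-58.28, 71.71], [-173.87, 95.51], [-174.79, -0.11], [-173.66, 173.66]. Speed limits (degrees/s): [136.94, 136.94, 172.46, 180, 180, 180].

INTERFACE

Orientations are given as [roll, pitch, yaw] about the fixed x, y, z axes, in that order (R = Rz(yaw) Ry(pitch) Rx(roll)).
In Python, from plant import get_state, capture, close_job gives the robot as it stands.
- The arm moves only by the shell command python3 -m inch 'ROWS' [FORCE]. ROWS is text: rows parted by semicolons, each of 5 numbers parted by spaces: the shift along the tool's x, y, z normalised to -1 to 1, where 1 is 0.15 m, then the turn about the tool's z normalised to -1 to 1, where 1 is 360 degrees, then the opening, from 0 (shut) to 1 (fully open). In form: tx ty tz spin grip; .... A call has exactly 8 rows; each row shifts and turns the commanded pose from where the row before left it, along the tool's axes as they then stand; what a row does not reach is not made up. A row lasts 1/8 s, in which the tool goes at most 62.5 mm and 10.7 degrees, less where a joint would pass 70% of its speed; a pose out of reach is approached as far as the arm can. A call with a number of a shift or a turn outside -1 to 1 is refused whole. A call with a gripper value outside its range is refused whole. The fingers move at their own pace and stop on an object; FORCE is the grip in N (left out, the last holds). Time passes only in rows, so rows that do not move let the fingers close, or fill a call up. It gives the time, the measured TCP pose, the force, the opening and the grip force at its end, in the units of the state.
- get_state(): the state, without advancing time (a new reading comes with each control period).
- capture(name): name is "scene" or "top"; returns a dict with "color" (384x512x3 uint8, blue, green, red), "mtx" (3x3 intrinsics, pixels), "dist_coeffs" ([k1, k2, p1, p2, k3] as OpenCV has them; the pictures are not rectified), "R" (3x3) and "t" (3): a world point X has camera coordinates R X + t. Camera axes: x right, y down, z forward; pixel columns grow to the right and rows downward; lengths in m; the calibration is good to about 2 mm. A picture is of the moment at which its call begins. There is no depth.
- close_job(): hands the job in; it is judged then, once.
The state is a dict: "time_s": time; "joints": joint angles; "qd": joint speeds; "joint_torque": joint torques, N m; "tcp_pos": TCP position; "eef_rot": TCP orientation; "contact_force": force on the tool from outside, world axes, zero at the start; "moment": the same for the moment, N m; "gripper_width": finger opening in m; "gripper_force": force on a finger pad.
Only numpy, scipy, OpenCV 4.12 (cv2) and the standard library are available. Lean on these libraries where they do the work, as an engineer would, in place of code of your own. Each camera call takes 0.05 s, during which the arm holds its last target. There are 200 camera calls.

TASK

Unlock the medicine box with the blue lid: turn its dial so that the orange pointer stands at the mark with four dots, then slide its black bolt fully open, away from the dial. Leave the dial and the bolt of the red-lidded box as they are; the lids stay closed.

Things in the scene. Friction and masses are not known exactly. Their poses are not given: they have to be found in the camera images.
- blue_box: the medicine lock box with the blue lid, white below, fixed in place; 122 (x) x 192 (y) mm, lid top 68 mm above the worktop. Origin: centre of its underside. Dial axis at y +42 mm, bolt (shut) at y -46 mm, both at x 0. Yaw within 0.3 rad of 0: +x away from the robot, +y to the robot's left. A red-lidded box of the same make stands beside it, on either side.
- blue_dial (a joint): blue box's dial, rad, growing CLOCKWISE seen from above, range -1.6 to 1.6; at 0 the pointer points along the box's +x. Marks of white dots round it, clockwise: one dot at -1.4, two -0.7, three 0, four 0.7 (the code), five 1.4. Starts between -0.75 and 0.15; stays where left (friction 0.05 N m). The bolt passes only within about 0.2 rad of the code.
- blue_dial_grip (a point): on the dial's axis, 99 mm above the worktop: bring the TCP here. x points along the pointer, z up. A grey 60 mm disc (top at 75 mm) carries an upright grey bar 50 mm long (x), 12 mm thick (y), top at 103 mm, to pinch across its thickness; an orange stripe on one half of the bar's top and that end is the pointer.
- blue_bolt (a joint): travel of the blue box's bolt, m: 0 shut (start), 0.026 fully open. It slides along the box's -y, straight away from the dial, with 1.5 N of friction, and stays where it is left. While locked it gives only about 3 mm; do not force it.
- blue_bolt_grip (a point): middle of the blue box's black bolt grip, 95.5 mm above the worktop: bring the TCP here. Axes are those of the box. The grip is 24 mm along x, 14 mm along y (the way it slides), top at 100 mm; it runs on a metal track whose rails' tops are at 73 mm. Shut, it is 88 mm from the dial's axis.
- red_pointer (a point): pointer end of the dial bar of the red-lidded box, 25 mm from that dial's axis, 99 mm above the worktop; x points along the pointer. To be left as it is.
- red_bolt_grip (a point): middle of the black bolt grip of the red-lidded box, as on the blue one. To be left as it is.
Mind the look-alikes: they are no part of the job. Leave any yellow look-alike of the blue_box alone.

How it is judged (in metres and radians):
On the way:
1. the blue box's dial stands at the four-dot mark, its bolt still shut (value of joint blue_dial between 0.5 and 0.9 rad and value of joint blue_bolt below 0.008 m), for 0.2 s.
At the end, for the whole second after the job is handed in: The blue box's dial stands within 0.2 rad of the four-dot mark (joint 0.5 to 0.9), its bolt is slid open by more than 19 mm of its 26, and the red box's pointer (8 mm) and bolt (5 mm) are where they started (value of joint blue_dial between 0.5 and 0.9 rad and value of joint blue_bolt above 0.019 m and distance of red_pointer from where it was at the start of the episode below 0.008 m and distance of red_bolt_grip from where it was at the start of the episode below 0.005 m); the robot touches nothing.
It fails at once if the red box's dial or bolt is moved (distance of red_pointer from where it was at the start of the episode above 0.008 m or distance of red_bolt_grip from where it was at the start of the episode above 0.005 m).
It also fails if it takes over 43 s, if anything falls off the work surface, if the arm or the gripper's body presses on something with over 40 N, if the wrist force passes 120 N, or if a joint passes its speed limit or range.

## Working session

There is one attempt and no reset: what is moved stays moved. The work goes in short steps, Python scripts to look and compute and a shell command to move; the robot and the scene stay as the last step left them, time stands still between calls to the robot, and variables do not carry over. Pictures are saved under pics/ and viewed, at most 10 in all, crops included, and the job is handed in when it is done.

```bash
ls; mkdir -p pics
cat > h.py <<'E'
import numpy as np, cv2
from plant import get_state, capture
def ray(c,uv):
    p=cv2.undistortPoints(np.array([[uv]],float),np.array(c["mtx"]),np.array(c["dist_coeffs"]))[0,0]
    R=np.array(c["R"]);t=np.array(c["t"]);return -R.T@t,R.T@np.array([p[0],p[1],1])
def onz(c,uv,z):
    o,d=ray(c,uv);return o+d*(z-o[2])/d[2]
def two(c1,a,c2,b):
    o,d=ray(c1,a);p,e=ray(c2,b)
    s=np.linalg.lstsq(np.c_[d,-e],p-o,rcond=None)[0]
    x,y=o+d*s[0],p+e*s[1];return (x+y)/2,np.linalg.norm(x-y)
def proj(c,X):
    return cv2.projectPoints(np.array([X],float),cv2.Rodrigues(np.array(c["R"]))[0],np.array(c["t"],float),np.array(c["mtx"]),np.array(c["dist_coeffs"]))[0][0,0]
E
python3 - <<'E'
from h import *
s=get_state();print(s)
for n in("scene","top"):
    c=capture(n);cv2.imwrite(f"pics/{n}0.png",c["color"])
    R=np.array(c["R"]);print(n,-R.T@np.array(c["t"]),R[2],c["mtx"])
E
```

```text
pics
{'time_s': 0.0, 'joints': array([ 8.66376891e+01,  2.05911092e+01,  6.34034965e-01, -1.77569560e-02,
       -7.01346535e+01, -1.65066299e+01]), 'qd': array([-0.03353247, -0.1203407 ,  0.00889607, -0.01025648, -0.07777884,
       -0.09379199]), 'joint_torque': array([ 4.28449739e-04, -5.82712626e+01,  2.93059981e+01,  6.99729100e+00,
        7.09085565e-03, -1.57884360e-04]), 'tcp_pos': array([0.22929673, 0.63438914, 0.24443574]), 'eef_rot': array([ 1.79907310e+02, -1.00597459e-02, -1.98749801e+01]), 'contact_force': array([ 0.14725897,  0.01939904, -0.19034413]), 'moment': array([0.02362586, 0.00514578, 0.02182709]), 'gripper_force': 0.0, 'gripper_width': 0.08775195518976266}
scene [1.55090854 1.02585613 0.87522149] [-0.69829407 -0.50218121 -0.51009746] [[437.46283425   0.         256.92882491]
 [  0.         437.46283425 195.66295608]
 [  0.           0.           1.        ]]
top [0.23036443 0.29067561 1.35326292] [ 0.22016115 -0.00098157 -0.97546302] [[386.04559738   0.         254.10754685]
 [  0.         386.04559738 192.24423859]
 [  0.           0.           1.        ]]
```

View pics/scene0.png

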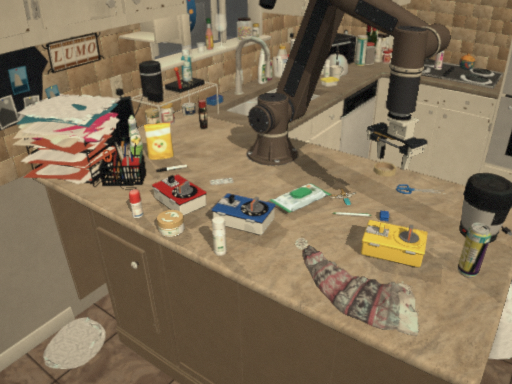

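View pics/top0.png

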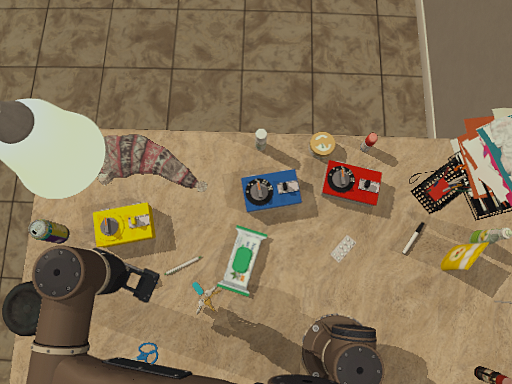

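The scene view shows the blue box at (243,213), red at (179,194) and yellow at (394,242). In the top view blue is at (271,190), red at (351,184) and yellow at (123,226). I choose the blue lid: dial at about (260,190) in the top view, bolt at about (289,187). Next is one close crop of both views.

Run:
```python
from h import *
T=cv2.imread("pics/top0.png")[163:218,236:306];S=cv2.imread("pics/scene0.png")[185:240,205:280]
a=cv2.resize(T,None,fx=7,fy=7,interpolation=cv2.INTER_CUBIC)[:,:395+95];b=cv2.resize(S,None,fx=4,fy=4,interpolation=cv2.INTER_CUBIC)
b=cv2.copyMakeBorder(b,0,a.shape[0]-b.shape[0],0,0,cv2.BORDER_CONSTANT)
cv2.imwrite("pics/crop.png",np.hstack([a,b]));print(np.hstack([a,b]).shape)
c=capture("top");hsv=cv2.cvtColor(c["color"],cv2.COLOR_BGR2HSV)
def mask(hsv,lo,hi,box):
    m=cv2.inRange(hsv,lo,hi);k=np.zeros_like(m);x,y,X,Y=box;k[y:Y,x:X]=255;return m&k
for n,box in(("top",(236,163,306,218)),("scene",(205,185,280,240))):
    c=capture(n);h=cv2.cvtColor(c["color"],cv2.COLOR_BGR2HSV)
    m=mask(h,(100,120,40),(125,255,255),box);q=np.argwhere(m)[:,::-1].astype(np.float32)
    r=cv2.minAreaRect(q);print(n,"lid",r,len(q))
    P=cv2.boxPoints(r)
    if n=="top":
        for p in P:print(p,onz(c,p,.068))
        print("centre",onz(c,r[0],.068))
    o=mask(h,(3,110,100),(22,255,255),box);print("orange",np.argwhere(o)[:,::-1].tolist())
```

```text
(385, 790, 3)
top lid ((271.0312194824219, 189.89710998535156), (33.85163116455078, 55.34548568725586), 80.31121826171875) 1038
[240.90463 177.86995] [0.56975679 0.33625809 0.068     ]
[295.46072 168.5555 ] [0.60896339 0.14849608 0.068     ]
[301.1578  201.92427] [0.49158831 0.12851162 0.068     ]
[246.60172 211.23872] [0.45397443 0.31281975 0.068     ]
centre [0.53043113 0.23177713 0.068     ]
orange [[285, 163], [287, 163], [296, 169], [277, 170], [270, 171], [271, 171], [298, 178], [298, 179], [240, 182], [257, 182], [258, 182], [240, 183], [258, 183], [240, 184], [257, 184], [258, 184], [259, 184], [299, 184], [240, 185], [258, 185], [259, 185], [299, 185], [240, 186], [258, 186], [259, 186], [241, 187], [258, 187], [259, 187], [300, 187], [241, 188], [258, 188], [259, 188], [260, 188], [300, 188], [241, 189], [259, 189], [260, 189], [300, 189], [241, 190], [300, 190], [301, 193], [242, 194], [301, 194], [242, 195], [301, 195], [242, 196], [242, 197], [302, 199], [243, 200], [302, 200], [243, 201], [243, 202], [243, 203], [243, 204], [244, 205], [244, 206], [244, 207], [267, 211], [260, 212], [261, 212], [262, 212], [256, 213], [258, 213]]
scene lid ((243.25120544433594, 207.66094970703125), (59.01736068725586, 20.324321746826172), 12.094757080078125) 476
orange [[205, 191], [206, 191], [205, 192], [206, 192], [205, 193], [206, 193], [253, 200], [254, 200], [252, 201], [253, 201], [254, 201], [251, 202], [252, 202], [253, 202], [251, 203], [252, 203], [251, 204], [252, 204], [251, 205], [252, 205], [251, 206], [252, 206], [251, 207], [252, 207], [251, 208], [252, 208], [251, 209], [252, 209], [251, 210]]
```

View pics/crop.png

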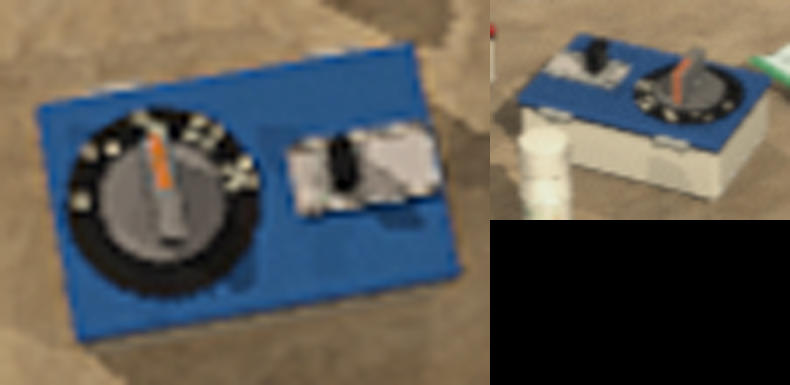

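The crop confirms it: blue lid, orange pointer at the three-dot mark (crop (152,130)–(165,188)), four dots at crop (205,130), and a shut black bolt at crop (343,165). Next I triangulate the heights.

Run:
```python
from h import *
t=capture("top");s=capture("scene")
tip=two(t,(257.6,182),s,(251.5,203.5));inn=two(t,(260,189.3),s,(254,199.8))
print("tip",tip,"inner",inn)
def dark(c,box):
    g=c["color"].max(2);x,y,X,Y=box;sub=(g[y:Y,x:X]<60).astype(np.uint8)
    n,l,st,ce=cv2.connectedComponentsWithStats(sub);i=1+st[1:,4].argmax();return st[i]+[x,y,0,0,0],ce[i]+[x,y]
a=dark(t,(280,178,292,193));b=dark(s,(226,192,236,206));print(a,b)
# top end of the grip: top view upper (far) face, scene view upper part
st,ce=a;su,cs=b
print("bolt mid",two(t,ce,s,cs),"top@100",onz(t,ce,.098),onz(s,(cs[0],su[1]+1.5),.1))
for p in((257.6,182),(260,189.3),(261,197.3)):print(onz(t,p,.103))
d=onz(t,(260,189.3),.103)-onz(t,(257.6,182),.103)
y=np.deg2rad(11.6);C=np.array([.5304,.2318]);e=np.array([-np.sin(y),np.cos(y)])
print("pred dial",C+.042*e,proj(t,[*(C+.042*e),.103]),proj(s,[*(C+.042*e),.103]),"bolt",C-.046*e,proj(t,[*(C-.046*e),.1]),proj(s,[*(C-.046*e),.1]))
```

```text
tip (array([0.54718674, 0.27979197, 0.10343561]), np.float64(0.002423448285699883)) inner (array([0.52228288, 0.27156752, 0.10280321]), np.float64(0.003436222547776849))
(array([283, 182,   4,   9,  26]), array([284.5, 186. ])) (array([229, 195,   5,   8,  33]), array([231.06060606, 198.39393939]))
bolt mid (array([0.54048507, 0.18761394, 0.08838509]), np.float64(0.00025138221421416277)) top@100 [0.53819988 0.1882925  0.098     ] [0.54535688 0.19219307 0.1       ]
[0.54796859 0.27876396 0.103     ]
[0.52317915 0.27011454 0.103     ]
[0.49608938 0.26611439 0.103     ]
pred dial [0.52195473 0.27294216] [259.14080051 189.63312987] [253.88397492 199.75569046] bolt [0.53964958 0.18673954] [285.01896972 185.45179231] [230.84993531 195.35435052]
```

```bash
python3 -m inch '0.332 0.2 0 0 0.5; 0.332 0.2 0 0 0.5; 0.332 0.2 0 0 0.5; 0.332 0.2 0 0 0.5; 0.332 0.2 0 0 0.5; 0.332 0.2 0 0 0.5; 0.332 0.2 0 0 0.5; 0.332 0.2 0 0 0.5' 15
```

```text
time_s: 1.35
tcp_pos: [0.5235, 0.2721, 0.2457]
eef_rot: [-180.0, -0.0, -19.9]
contact_force: [0.8, 0.8, -0.3]
gripper_width: 0.044
gripper_force: 0.0
```

```bash
python3 -m inch '0 0 0.1 -0.024 0.5; 0 0 0.1 -0.024 0.5; 0 0 0.1 -0.024 0.5; 0 0 0.1 -0.024 0.5; 0 0 0 0 0.5; 0 0 0 0 0.5; 0 0 0 0 0.5; 0 0 0 0 0.5'
```

```text
time_s: 2.35
tcp_pos: [0.5227, 0.2739, 0.1859]
eef_rot: [-180.0, -0.0, 14.6]
contact_force: [-0.8, -0.4, -0.6]
gripper_width: 0.0439
gripper_force: 0.0
```

```bash
python3 -m inch '0 0.007 0.1 0 0.5; 0 0 0.1 0 0.5; 0 0 0.1 0 0.5; 0 0 0.1 0 0.5; 0 0 0.1 0 0.5; 0 0 0.07 0 0.5; 0 0 0 0 0.5; 0 0 0 0 0.5'
```

```text
time_s: 3.35
tcp_pos: [0.5231, 0.2729, 0.1002]
eef_rot: [-180.0, -0.0, 14.7]
contact_force: [-0.5, 1.0, 0.3]
gripper_width: 0.0441
gripper_force: 0.0
```

```bash
python3 -m inch '0 0 0 0 0; 0 0 0 0 0; 0 0 0 0 0; 0 0 0 0 0; 0 0 0 0 0; 0 0 0 0 0; 0 0 0 0 0; 0 0 0 0 0' 15
```

```text
time_s: 4.35
tcp_pos: [0.5225, 0.2744, 0.1001]
eef_rot: [-179.9, -0.1, 14.7]
contact_force: [-4.0, 6.5, 1.0]
gripper_width: 0.012
gripper_force: 14.9
```

```bash
python3 -m inch '0 -0.01 0 0 0; 0 0 0 0.02 0; 0 0 0 0.02 0; 0 0 0 0.02 0; 0 0 0 0.02 0; 0 0 0 0.02 0; 0 0 0 0.02 0; 0 0 0 0 0' 20
```

```text
time_s: 5.35
tcp_pos: [0.5222, 0.2738, 0.1001]
eef_rot: [180.0, 0.0, -28.5]
contact_force: [-2.9, -0.4, 3.4]
gripper_width: 0.0122
gripper_force: 19.9
```

Now I release, retreat up and look from the top.

```bash
python3 -m inch '0 0 0 0 0.5; 0 0 0 0 0.5; 0 0 0 0 0.5; 0 0 0 0 0.5; 0 0 -0.15 0 0.5; 0 0 -0.15 0 0.5; 0 0 -0.15 0.0 0.5; 0 0 -0.15 0 0.5'
```

```text
time_s: 6.35
tcp_pos: [0.5224, 0.2741, 0.1906]
eef_rot: [180.0, 0.0, -28.5]
contact_force: [-0.0, 0.2, -0.7]
gripper_width: 0.0441
gripper_force: 0.0
```

```bash
python3 -m inch '0 0 0 -0.028 0.5; 0 0 0 -0.028 0.5; 0 0 0 -0.028 0.5; 0 0 0 -0.028 0.5; 0 0 0 0 0.5; 0 0 0 0 0.5; 0 0 0 0 0.5; 0 0 0 0 0.5'
python3 - <<'E'
from h import *
S=capture("scene")["color"][185:240,205:280];T=capture("top")["color"][163:218,236:306]
f=lambda a:cv2.resize(a,(400,300),interpolation=cv2.INTER_CUBIC)
cv2.imwrite("pics/turn.png",np.hstack([f(T),f(S)]))
E
```

```text
time_s: 7.35
tcp_pos: [0.5224, 0.2741, 0.1899]
eef_rot: [180.0, -0.0, 11.8]
contact_force: [0.4, -1.1, 0.6]
gripper_width: 0.0436
gripper_force: 0.0
```

View pics/turn.png

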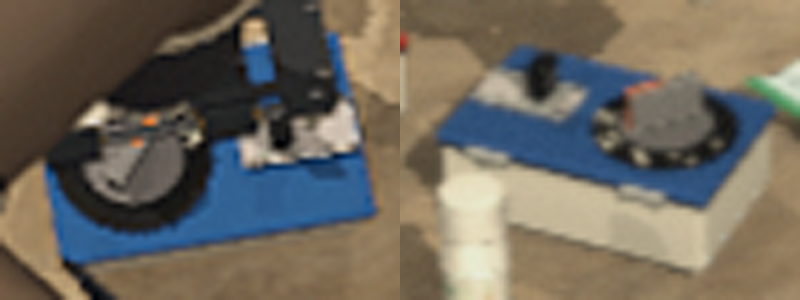

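The blue dial's pointer now stands clockwise at front-left in the scene view, at about crop (630,90), and the bolt is still shut at crop (543,75). I move over the bolt and check the pointer by number.

```bash
python3 -m inch '0 0.147 0 0 0.5; 0 0.147 0 0 0.5; 0 0.147 0 0 0.5; 0 0.147 0 0 0.5; 0 0 0 0 0.5; 0 0 0 0 0.5; 0 0 0 0 0.5; 0 0 0 0 0.5'
python3 - <<'E'
from h import *
t=capture("top");s=capture("scene")
for n,c,b in(("s",s,(240,193,265,215)),("t",t,(250,178,272,196))):
    h=cv2.cvtColor(c["color"],cv2.COLOR_BGR2HSV);x,y,X,Y=b
    m=cv2.inRange(h[y:Y,x:X],(2,90,90),(20,255,255));q=np.argwhere(m)[:,::-1]+[x,y];print(n,q.tolist())
ax=np.array([.522,.2738])
for th in(.3,.5,.7,.9):
    a=np.deg2rad(11.6)-th;u=np.array([np.cos(a),np.sin(a)])
    print(th,[proj(c,[*(ax+r*u),.103]).round(1) for c in(s,t) for r in(.003,.025)])
T=t["color"][163:218,236:306];cv2.imwrite("pics/over.png",cv2.resize(T,None,fx=8,fy=8,interpolation=cv2.INTER_CUBIC))
E
```

```text
time_s: 8.45
tcp_pos: [0.5404, 0.1882, 0.1898]
eef_rot: [180.0, 0.0, 11.9]
contact_force: [0.6, 0.2, 0.3]
gripper_width: 0.0438
gripper_force: 0.0
s [[247, 193], [249, 193], [250, 193], [251, 193], [253, 193], [254, 193], [256, 193], [258, 193], [259, 193], [247, 194], [248, 194], [249, 194], [250, 194], [251, 194], [252, 194], [253, 194], [254, 194], [258, 194], [259, 194], [260, 194], [245, 195], [246, 195], [247, 195], [250, 195], [253, 195], [256, 195], [253, 196], [255, 196], [256, 196], [255, 197], [250, 200], [251, 200], [252, 200], [253, 200], [248, 201], [249, 201], [250, 201], [251, 201], [247, 202], [248, 202], [247, 205], [247, 206], [248, 206], [247, 207], [248, 207], [247, 208]]
t [[250, 178], [251, 178], [252, 178], [253, 178], [254, 178], [257, 178], [250, 179], [251, 179], [252, 179], [253, 179], [254, 179], [250, 180], [251, 180], [252, 180], [253, 180], [254, 180], [255, 180], [250, 181], [251, 181], [252, 181], [253, 181], [254, 181], [255, 181], [256, 181], [267, 181], [250, 182], [251, 182], [252, 182], [253, 182], [254, 182], [255, 182], [256, 182], [257, 182],
[... 1704 characters left out ...]
 [257, 194], [258, 194], [259, 194], [260, 194], [261, 194], [262, 194], [263, 194], [264, 194], [265, 194], [250, 195], [251, 195], [252, 195], [253, 195], [254, 195], [255, 195], [256, 195], [257, 195], [258, 195], [259, 195], [260, 195], [261, 195], [262, 195], [263, 195], [264, 195], [265, 195], [266, 195]]
0.3 [array([253.5, 200.2]), array([249.2, 202.8]), array([259. , 188.7]), array([259.8, 182.4])]
0.5 [array([253.4, 200.1]), array([248.2, 202.2]), array([259.2, 188.8]), array([261.3, 182.7])]
0.7 [array([253.3, 200. ]), array([247.4, 201.6]), array([259.3, 188.9]), array([262.6, 183.3])]
0.9 [array([253.2, 200. ]), array([246.9, 200.8]), array([259.5, 189. ]), array([263.8, 184.2])]
```

View pics/over.png

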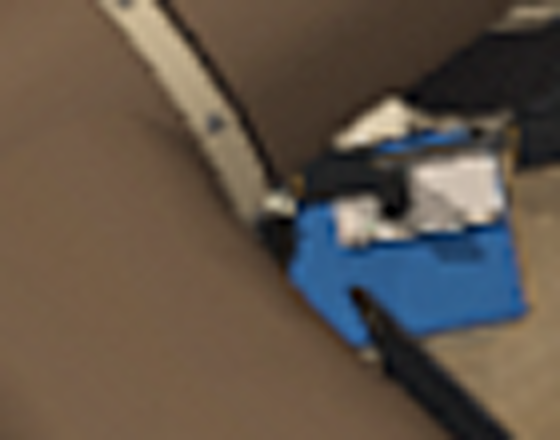

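The scene stripe's tip at (247.5,201.8) matches a dial angle of about 0.65–0.7. In the top view the open fingers straddle the bolt at crop (390,190), and the arm hides the dial. I descend and pinch.

```bash
python3 -m inch '0 0 0.1 0 0.5; 0 0 0.1 0 0.5; 0 0 0.1 0 0.5; 0 0 0.1 0 0.5; 0 0 0.1 0 0.5; 0 0 0.08 0 0.5; 0 0 0.03 0 0.5; 0 0 0 0 0.5'
```

```text
time_s: 9.55
tcp_pos: [0.5405, 0.1877, 0.0982]
eef_rot: [180.0, 0.0, 11.8]
contact_force: [-0.2, -0.5, 0.8]
gripper_width: 0.0438
gripper_force: 0.0
```

```bash
python3 -m inch '0 0 0 0 0.1; 0 0 0 0 0.1; 0 0 0 0 0.1; 0 0 0 0 0.1; 0 0 0 0 0.1; 0 0 0 0 0.1; 0 0 0 0 0.1; 0 0 0 0 0.1' 8
```

```text
time_s: 10.55
tcp_pos: [0.5406, 0.1879, 0.0986]
eef_rot: [-180.0, -0.0, 11.8]
contact_force: [-2.3, 0.3, 4.2]
gripper_width: 0.0139
gripper_force: 8.0
```

Gripped at 14 mm. Next I slide 26 mm along tool +y (box -y).

```bash
python3 -m inch '0 0.03 0 0 0.1; 0 0.03 0 0 0.1; 0 0.03 0 0 0.1; 0 0.03 0 0 0.1; 0 0.03 0 0 0.1; 0 0.023 0 0 0.1; 0 0 0 0 0.1; 0 0 0 0 0.1'
```

```text
time_s: 11.55
tcp_pos: [0.5457, 0.1628, 0.0986]
eef_rot: [-180.0, -0.0, 11.8]
contact_force: [-3.7, 1.9, 4.6]
gripper_width: 0.0139
gripper_force: 8.0
```

```bash
python3 -m inch '0 0 0 0 0.4; 0 0 0 0 0.4; 0 0 0 0 0.4; 0 0 0 0 0.4; 0 0 -0.2 0 0.4; 0 0 -0.2 0 0.4; 0 0 -0.2 0.0 0.4; 0 0 -0.2 0 0.4'
```

```text
time_s: 12.55
tcp_pos: [0.5457, 0.1622, 0.2193]
eef_rot: [180.0, 0.0, 11.8]
contact_force: [0.5, 0.6, -0.1]
gripper_width: 0.0355
gripper_force: 0.0
```

```bash
python3 -m inch '-0.1 -0.3 -0.1 0 0.4; -0.1 -0.3 -0.1 0 0.4; -0.1 -0.3 0 0 0.4; -0.1 -0.3 0 0 0.4; -0.1 -0.3 0 0 0.4; -0.1 -0.3 0 0 0.4; 0 0 0 0 0.4; 0 0 0 0 0.4'
python3 - <<'E'
from h import *
S=capture("scene")["color"][185:240,205:280];T=capture("top")["color"][163:218,236:306]
f=lambda a:cv2.resize(a,(400,300),interpolation=cv2.INTER_CUBIC)
cv2.imwrite("pics/done.png",np.hstack([f(T),f(S)]))
E
```

```text
time_s: 13.55
tcp_pos: [0.4023, 0.4081, 0.2481]
eef_rot: [180.0, 0.0, 11.8]
contact_force: [-0.3, 0.0, -0.1]
gripper_width: 0.0351
gripper_force: 0.0
```

View pics/done.png

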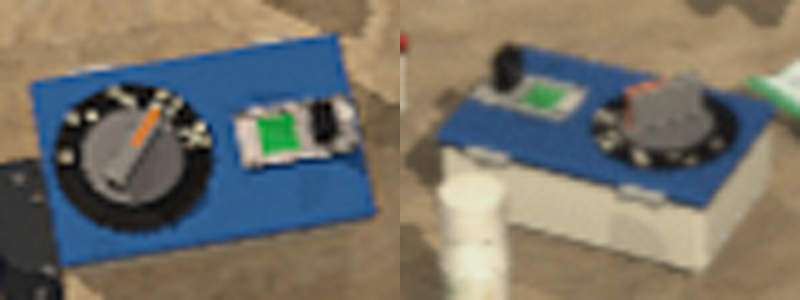

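The pointer stands at four dots (crop (155,112)). The bolt is fully open at crop (323,118), with the green field showing at (277,133). The arm is clear, so I hand in.

```bash
python3 -c "from plant import close_job; print(close_job())"
```

```text
the job is handed in; nothing more can be done
None
```

I turned the blue box's dial to the four-dot mark, slid its bolt about 26 mm open, never went near the red box, and handed the job in at about 13.6 s; no verdict was returned.

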